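# Shut and bolt the domino cabinet

### The job

Put the dominoes away for the night: slide the cabinet's plywood door fully shut, then push its slide bolt across into the keeper until the tip comes up firmly against the rubber buffer hidden inside. Feel for the buffer and lean on it for a moment with a good thumb's push, around 12 N and never more than 25 N, then let go. Leave the door shut and the bolt home against the buffer, and do not disturb the bottles, shaker, saucers, tumbler or loose dominoes.

Things in the scene. Friction and masses are not known exactly. Their poses are not given: they have to be found in the camera images.
- cabinet: Low cedar domino cabinet fixed to the counter, 260 (x) x 400 (y) x 85 mm; origin on its underside, mid-way in y, 120 mm from its near face, z up. Its +x is the way the bolt is pushed to lock, its +y the way the door slides to shut. Top: sunk fixed panel at y -188 to -8 mm under the door, then the opening, flat end deck (85 mm high, two loose dominoes on it) at y 140 to 200 mm.
- door (a joint): Sliding plywood door in the cabinet's top, flush with the rails at 85 mm height, 158 x 170 mm: m that it is open; 0 = fully shut against the end deck (a hard stop), grows as it slides towards the cabinet's -y. It starts 60 to 115 mm open, drags with about 3 N and stays where it is left.
- cleat (a point): Centre of the dark wooden pull cleat standing on the door: a bar 70 mm along the cabinet's x, 14 mm wide in y, 24 mm tall (85 to 109 mm above the counter; this point at 97 mm). Moves with the door; shut, it is at x -55, y 5 mm in the cabinet's frame.
- bolt: Steel slide bolt on the door: rod 12 mm thick along the cabinet's x with an upright knob 14 (x) x 20 (y) x 36 mm. Origin at the knob's centre, 118 mm above the counter (knob 100 to 136 mm, rod axis 94 mm, staples ahead of the knob up to 104 mm). Slides only along the cabinet's x, rides with the door in y (95 mm to the +y side of the cleat), drags with about 3 N, stays put.
- bolt_tip (a point): The rounded front end of the bolt's rod, on its axis, 95 mm in +x of the knob's centre and 24 mm lower. It starts 25 to 40 mm short of the keeper's mouth.
- keeper: The keeper: a closed steel socket 63 mm long (x), 28 mm wide, top at 109 mm height, on the cabinet's far rail. Origin at the centre of its mouth, at x 70, y 100 mm in the cabinet's frame, 94 mm above the counter; the hole runs along +x and is 16 mm wide. With the door fully shut the bolt and the hole are in line. The bolt must never press on the keeper or its buffer with more than 25 N.
- keeper_mouth (a point): The centre of the keeper's mouth (same point as the keeper's origin). Hidden inside the keeper is a rubber buffer that the bolt's tip must come up against: its face lies somewhere 20 to 44 mm behind the mouth, differently every time, not to be seen or measured, only felt: about 6 N more for each mm it is pressed (on top of the bolt's own drag).
- beer_a_mid (a point): Bystander: brown glass beer bottle, 61 mm across, 232 mm tall, point 100 mm up its axis, standing upright on the counter; leave it alone.
- beer_b_mid (a point): Bystander: second brown glass beer bottle, 61 mm across, 232 mm tall, point 100 mm up its axis, standing upright on the counter; leave it alone.
- shaker_mid (a point): Bystander: chrome cocktail shaker, 88 mm across, 214 mm tall, point 100 mm up its axis, standing upright on the counter; leave it alone.
- saucers_mid (a point): Bystander: stack of six white melamine saucers, 142 mm across, 57 mm tall, point at its centre 28 mm up, standing upright on the counter; leave it alone.
- tumbler_mid (a point): Bystander: glass tumbler, 76 mm across, 95 mm tall, point half-way up its axis, standing upright on the counter; leave it alone.
- domino_a_mid (a point): Bystander: loose white domino, 24 x 48 x 10 mm, lying flat on the cabinet's end deck; point at its centre; leave it alone.
- domino_b_mid (a point): Bystander: loose white domino, 24 x 48 x 10 mm, lying flat on the cabinet's end deck; point at its centre; leave it alone.

How it is judged:
By the outcome, as a careful person would: the job done as asked, in the order asked, and still so for the second after the job is handed in, with the robot touching nothing.
It also fails if it takes over 54 s, if anything falls off the work surface, if the arm or the gripper's body presses on something with over 40 N, if the wrist force passes 120 N, or if a joint passes its speed limit or range.

### The arm

A 6-joint arm with a two-finger parallel gripper is mounted at the origin on the work surface. World frame = base frame: x ahead of the robot, y to its left, z up, the work surface at z = 0. Lengths are in m, angles in rad, forces in N, time in s.
With the tool pointing down it reaches from about 0.425 to 0.95 m from the base axis. Payload 3.5 kg.
Tool frame: the origin (TCP) lies midway between the tips of the shut fingers; the grasp point (between the pads) lies 19 mm behind it; z points along the fingers, x is the direction in which the jaws open and shut, and the axes are right-handed (so a half turn about z gives the same grasp; the last joint's range is limited). The gripper opens to 85 mm and grips with 20 to 120 N. Pads are 22 mm wide; open, the fingers measure 114 mm over their backs; the gripper's body (76 mm by 85 mm) begins 54 mm behind the grasp point. The pads swing forward as they close: fully open they stand 13 mm farther back than shut.
Start: joints at [-1.308, 0.286, 1.577, -0, 1.279, -0.15], TCP at [0.271, -0.618, 0.231] pointing down, gripper open.
Joint ranges: [-2.77, 2.77], [-0.9, 2.22], [0.21, 2.48], [-1.53, 4.67], [0.24, 2.81], [-2.84, 2.84]. Speed limits (rad/s): [2.79, 2.79, 3.14, 3.14, 3.14, 3.14].

### API

Orientations are given as a unit quaternion [x, y, z, w].
In Python, from cell import state, eyes, workorder gives the robot as it stands.
- The arm moves only by the tool drive_tool, never from a script. Its argument "deltas" is text: rows parted by semicolons, each of 7 numbers parted by spaces: the turn, a rotation vector about the tool's x, y, z scaled (see below), then the shift along the tool's x, y, z scaled (see below), then the closure, from 0 (fully open) to 1 (shut). In form: wx wy wz tx ty tz grip; .... A call has 1 to 12 rows; each row is the pose to reach, as a shift and turn from the pose commanded when the call began, along the tool's axes at that moment; what a row does not reach only later rows make up. The controller multiplies each number of a shift by 750 mm and each number of a turn by 45 degrees. A row lasts 1/12 s, in which the tool goes at most 41.7 mm and 7.16 degrees, less where a joint would pass 70% of its speed; a pose out of reach is approached as far as the arm can. A call with a number of a shift or a turn outside -1 to 1 is refused whole. A call with a gripper value outside its range is refused whole. The fingers move at their own pace and stop on an object; the grip force is fixed at half the most. Time passes only in rows, so rows that repeat a pose let the fingers close. It gives the time, the measured TCP pose, the force and the opening at its end, in the units of the state.
- state(): the state, without advancing time (a new reading comes with each control period).
- eyes.snapshot(name): name is "scene" or "side" or "wrist"; returns the picture (480x640x3 uint8, red, green, blue); there is no depth.
- eyes.get_calibration(name): a dict with "intrinsics" (3x3 intrinsics, pixels), "rvec" (rotation vector, rad) and "tvec" (3), from world to camera coordinates, as OpenCV has them. Camera axes: x right, y down, z forward; pixel columns grow to the right and rows downward; lengths in m; the calibration is good to about 2 mm. A picture is of the moment at which its call begins: read the wrist's pose just before it. get_calibration takes no time and is no camera call; for the wrist camera it gives the pose at the moment of the call.
- workorder.job_done(): hands the job in, once; it reports no verdict.
The state is a dict: "clock": time; "joint_positions": joint angles; "joint_velocities": joint speeds; "tau": joint torques, N m; "position": TCP position; "tool_rot": TCP orientation; "wrist_force": force on the tool from outside, world axes, zero at the start; "wrist_torque": the same for the moment, N m; "opening": finger opening in m.
Only numpy, scipy, OpenCV 4.12 (cv2) and the standard library are available. Lean on these libraries where they do the work, as an engineer would, in place of code of your own. Each camera call takes 0.05 s, during which the arm holds its last target.

## Working session

There is one attempt and no reset: what is moved stays moved. The work goes in short steps, Python scripts to look and compute and a tool call to move; the robot and the scene stay as the last step left them, time stands still between calls to the robot, and variables do not carry over. Pictures are saved under pics/ and viewed, and the job is handed in when it is done.

Besides the shell and the picture viewer there is one more tool, called after "Emit:" as a command line: name --argument value ..., lists and objects as JSON in quotes. drive_tool: Moves the arm, as the interface text tells. Shifts and turns lie within -1 to 1; 1 stands for 750 mm of shift or 45 degrees of turn. Its arguments: {"type":"object","properties":{"deltas":{"type":"string"}},"required":["deltas"]}

```bash
ls; mkdir -p pics
python3 - <<'E'
from cell import state, eyes, workorder
import cv2
s=state()
for k,v in s.items(): print(k,v)
for n in ("scene","side"):
    im=eyes.snapshot(n); cv2.imwrite(f"pics/{n}0.png",im[:,:,::-1])
    print(n,eyes.get_calibration(n))
E
```

```text
pics
clock 0.0
joint_positions [-1.30801697e+00  2.87190777e-01  1.57819714e+00 -4.15216551e-05
  1.27855546e+00 -1.50003236e-01]
joint_velocities [ 0.000249   -0.00014898  0.00133479  0.00143541  0.00107329  0.00075676]
tau [ 7.54602988e-04 -4.05982232e+01 -2.92626214e+01 -8.76655804e-05
  5.89592149e-03  2.07410750e-06]
position [ 0.27062632 -0.61765749  0.22991951]
tool_rot [ 8.37009204e-01 -5.47187546e-01 -8.89861787e-04 -7.68121922e-04]
wrist_force [-0.37712544 -0.15003091  0.03127177]
wrist_torque [ 0.03498419 -0.0103034  -0.01755827]
opening 0.08557998486093672
scene {'intrinsics': array([[493.86910353,   0.        , 315.7780263 ],
       [  0.        , 493.86910353, 241.85084864],
       [  0.        ,   0.        ,   1.        ]]), 'rvec': array([ 2.25362601,  1.2081405 , -0.38335517]), 'tvec': array([-0.3106581 , -0.28576827,  1.59415128])}
side {'intrinsics': array([[568.54567417,   0.        , 328.46591772],
       [  0.        , 568.54567417, 236.5874456 ],
       [  0.        ,   0.        ,   1.        ]]), 'rvec': array([ 0.45324517, -2.57754071,  1.38553415]), 'tvec': array([0.5104426 , 0.16458773, 1.26499549])}
```

View pics/scene0.png

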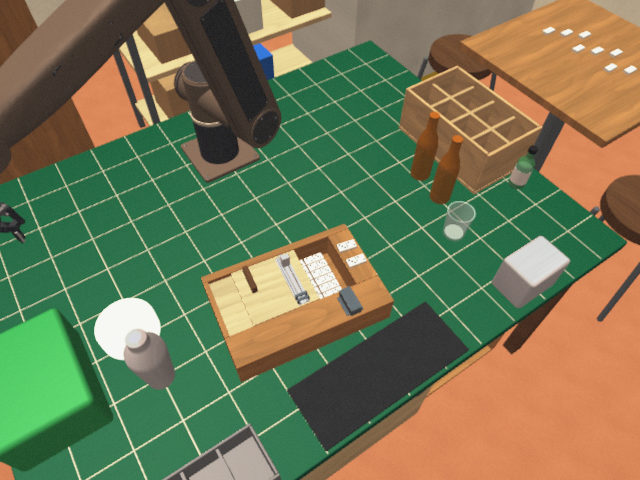

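View pics/side0.png

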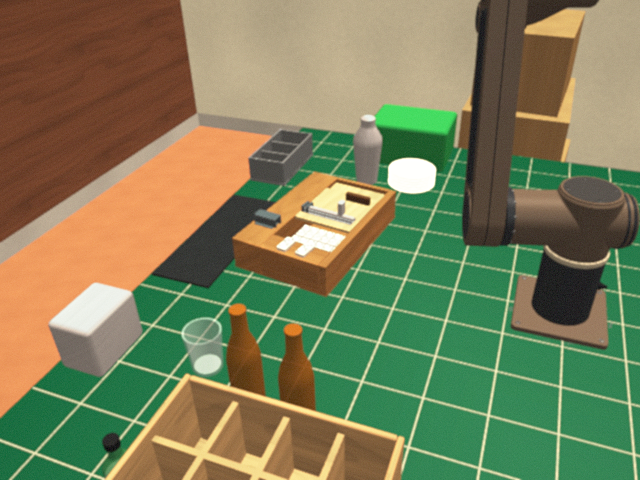

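The scene view shows the cabinet at about (300,300), with the cleat at (250,279), the knob at (284,261), the keeper at (349,300), the bottles at upper right, and the shaker and saucers at left. The side view shows the same objects, with the cabinet at about (315,230). I'll zoom in next.

Run:
```python
import cv2
a=cv2.imread("pics/scene0.png")[215:385,190:405]; cv2.imwrite("pics/sz.png",cv2.resize(a,None,fx=3.5,fy=3.5,interpolation=cv2.INTER_CUBIC))
a=cv2.imread("pics/side0.png")[165:295,225:405]; cv2.imwrite("pics/dz.png",cv2.resize(a,None,fx=4,fy=4,interpolation=cv2.INTER_CUBIC))
```

```text
(no output)
```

View pics/sz.png

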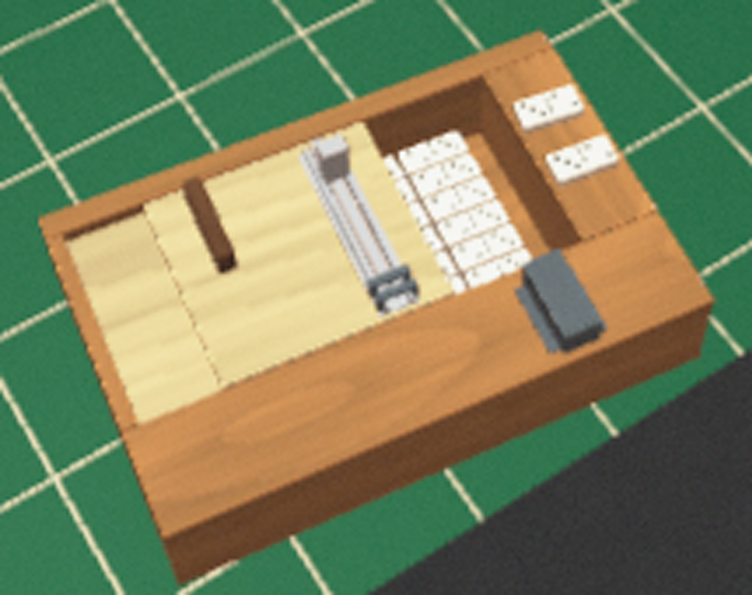

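View pics/dz.png

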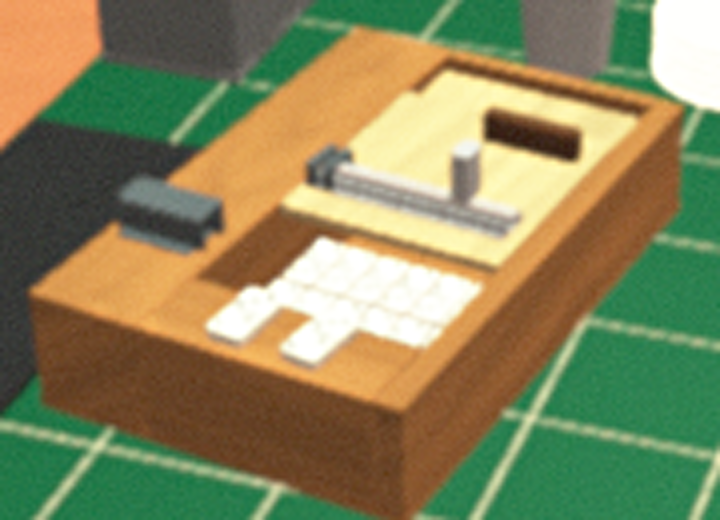

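```bash
cat > h.py <<'E'
import numpy as np, cv2
from cell import state, eyes, workorder
C={n:eyes.get_calibration(n) for n in("scene","side")}
def ray(n,uv,c=None):
    c=c or C[n]; R=cv2.Rodrigues(np.array(c['rvec']))[0]; t=np.array(c['tvec']).ravel()
    p=cv2.undistortPoints(np.array([[uv]],float),c['intrinsics'],None)[0,0]
    return -R.T@t, R.T@np.array([p[0],p[1],1])
def plane(n,uv,z,c=None):
    o,d=ray(n,uv,c); return o+d*(z-o[2])/d[2]
def tri(a,b):
    (o1,d1),(o2,d2)=ray("scene",a),ray("side",b)
    s=np.linalg.lstsq(np.c_[d1,-d2],o2-o1,rcond=None)[0]
    p,q=o1+d1*s[0],o2+d2*s[1]; return (p+q)/2,np.linalg.norm(p-q)
sz=lambda u,v:((u+.5)/3.5-.5+190,(v+.5)/3.5-.5+215)
dz=lambda u,v:((u+.5)/4-.5+225,(v+.5)/4-.5+165)
def fit(L,W):
    L=np.array(L)[:,:2];W=np.array(W)[:,:2];a,b=L.mean(0),W.mean(0)
    U,S,V=np.linalg.svd((L-a).T@(W-b)); R=V.T@np.diag([1,np.linalg.det(V.T@U.T)])@U.T
    return R,b-R@a
E
cat > m.py <<'E'
from h import *
L=[(-.12,-.2),(-.12,.2),(.14,.2),(.14,-.2)]
S=[sz(42,218),sz(545,33),sz(712,303),sz(165,535)]
D=[dz(680,108),dz(405,410),dz(32,292),dz(355,28)]
A=[plane("scene",p,.085) for p in S];B=[plane("side",p,.085) for p in D]
for W in(A,B,[(a+b)/2 for a,b in zip(A,B)]):
    R,t=fit(L,W); print(t,np.degrees(np.arctan2(R[1,0],R[0,0])),(np.array(W)[:,:2]-(np.array(L)@R.T+t)).round(4).tolist())
for s,d in zip(S,D): print('tri',tri(s,d))
np.savez('cab.npz',R=R,t=t)
loc=lambda p:np.r_[R.T@(p[:2]-t),p[2]].round(4)
for nm,s,d,z in [('cleat top mid',(205,222),(533,125),.109),('knob top',(331,144),(466,147),.136),('keeper top front mid',(541,263),(165,190),.109),('tip',(402,300),(310,170),.094)]:
    s,d=sz(*s),dz(*d); print(nm,loc(plane('scene',s,z)),loc(plane('side',d,z)),[loc(tri(s,d)[0]),tri(s,d)[1]])
for nm,s,z in [('door+y near',(368,122),.085),('door +y far',(455,292),.085),('door -y near',(145,205),.085),('door-y far',(222,382),.085)]:
    print(nm,loc(plane('scene',sz(*s),z)))
E
python3 m.py
```

```text
[ 0.59720213 -0.08857207] -8.878860999985362 [[0.002, 0.0012], [0.0012, -0.0009], [-0.0023, -0.0026], [-0.001, 0.0022]]
[ 0.59283841 -0.08614921] -8.28485293780554 [[0.0021, 0.005], [-0.0002, -0.0033], [-0.0021, -0.0037], [0.0002, 0.002]]
[ 0.59502016 -0.0873605 ] -8.582561006986339 [[0.0021, 0.0031], [0.0005, -0.0021], [-0.0022, -0.0031], [-0.0004, 0.0021]]
tri (array([ 0.44833732, -0.26608889,  0.08265408]), np.float64(0.00015807211503235727))
tri (array([0.50616128, 0.1262404 , 0.0830978 ]), np.float64(0.007003040819994966))
tri (array([0.76169999, 0.08527698, 0.08221239]), np.float64(0.0033140920835928317))
tri (array([ 0.70351873, -0.30523696,  0.08361387]), np.float64(0.0008528636117435902))
cleat top mid [-0.0504 -0.0988  0.109 ] [-0.0602 -0.0883  0.109 ] [array([-0.0549, -0.0982,  0.1025]), np.float64(0.0009375563535324004)]
knob top [-0.0563 -0.0009  0.136 ] [-0.057  -0.0008  0.136 ] [array([-0.0567, -0.0009,  0.1358]), np.float64(0.00042319360274432823)]
keeper top front mid [0.0761 0.0962 0.109 ] [0.1072 0.0928 0.109 ] [array([0.09  , 0.0989, 0.1201]), np.float64(0.020605720764347444)]
tip [0.0546 0.0022 0.094 ] [0.0531 0.0077 0.094 ] [array([0.0545, 0.0034, 0.0918]), np.float64(0.0023410166102010308)]
door+y near [-0.096  0.043  0.085]
door +y far [0.0596 0.0398 0.085 ]
door -y near [-0.0966 -0.1293  0.085 ]
door-y far [ 0.0561 -0.1294  0.085 ]
```

Run:
```python
from h import *
print('shaker top',tri((136,337),(368,119)),plane('scene',(136,338),.214),'base',plane('scene',(160,377),0.0))
print('saucers',plane('scene',(127,328),.057),plane('side',(412,172),.057))
k=np.load('cab.npz');R,t=k['R'],k['t']
for n,p in dict(cleat=(-.055,-.096),pre=(-.055,-.14),bolt=(-.0567,-.001),boltshut=(-.0567,.1)).items(): print(n,t+R@p)
```

```text
shaker top (array([ 0.58545698, -0.45434486,  0.20464606]), np.float64(0.00020072842363804856)) [ 0.59304075 -0.45463269  0.214     ] base [ 0.58925452 -0.45859074  0.        ]
saucers [ 0.46269398 -0.47238784  0.057     ] [ 0.44113114 -0.44708422  0.057     ]
cleat [ 0.52630955 -0.17407758]
pre [ 0.51974324 -0.21758487]
bolt [ 0.53880586 -0.07988771]
boltshut [0.55387853 0.01998128]
```

```bash
cat >> h.py <<'E'
from scipy.spatial.transform import Rotation as Ro
K=np.load('cab.npz') if __import__('os').path.exists('cab.npz') else None
def local(p): return np.r_[K['R'].T@(np.array(p[:2])-K['t']),p[2]]
def world(x,y,z): return np.r_[K['t']+K['R']@np.array([x,y]),z]
def cabRot():
    a=np.arctan2(K['R'][1,0],K['R'][0,0]); c,s=np.cos(a),np.sin(a)
    X=np.array([c,s,0]);Y=np.array([-s,c,0]); return np.c_[-Y,-X,[0,0,-1]]
def cmd(x,y,z):
    s=state(); Rt=Ro.from_quat(s['tool_rot']); 
    w=(Rt.inv()*Ro.from_matrix(cabRot())).as_rotvec()
    print('turn',(np.degrees(w)/45).round(4),'shift',(Rt.inv().apply(world(x,y,z)-s['position'])/.75).round(4),'at local',local(s['position']).round(4))
E
python3 -c "
from h import *
cmd(-.055,-.14,.2)"
```

```text
turn [3.000e-04 2.700e-03 7.163e-01] shift [-0.3554 -0.5182  0.041 ] at local [-0.2416 -0.5728  0.2301]
```

Emit:
drive_tool --deltas "0 0 0.716 -0.355 -0.518 0.041 1; 0 0 0.716 -0.355 -0.518 0.041 1; 0 0 0.716 -0.355 -0.518 0.041 1; 0 0 0.716 -0.355 -0.518 0.041 1; 0 0 0.716 -0.355 -0.518 0.041 1; 0 0 0.716 -0.355 -0.518 0.041 1; 0 0 0.716 -0.355 -0.518 0.041 1; 0 0 0.716 -0.355 -0.518 0.041 1; 0 0 0.716 -0.355 -0.518 0.041 1; 0 0 0.716 -0.355 -0.518 0.041 1; 0 0 0.716 -0.355 -0.518 0.041 1; 0 0 0.716 -0.355 -0.518 0.041 1"

```text
clock: 1.1
position: [0.5212, -0.2138, 0.1996]
tool_rot: [-0.654, 0.757, 0.001, 0.001]
wrist_force: [0.3, -0.0, 0.3]
opening: -0.0001
```

Emit:
drive_tool --deltas "0 0 0 0 0 0 1; 0 0 0 0 0 0 1; 0 0 0 0 0 0 1; 0 0 0 0 0 0 1"

```text
clock: 1.43
position: [0.5193, -0.22, 0.2006]
tool_rot: [-0.652, 0.759, -0.0, -0.0]
wrist_force: [-0.1, -0.4, 0.0]
opening: -0.0002
```

Run:
```python
from h import *
cmd(-.055,-.14,.2)
c=eyes.get_calibration("wrist"); im=eyes.snapshot("wrist"); cv2.imwrite("pics/w1.png",im[:,:,::-1])
np.savez('w1.npz',**c); print(c)
```

```text
turn [ 0.0002 -0.0005 -0.0022] shift [-0.0033 -0.0002  0.0008] at local [-0.0551 -0.1424  0.2006]
{'intrinsics': array([[335.16598731,   0.        , 314.05122017],
       [  0.        , 335.16598731, 237.33429491],
       [  0.        ,   0.        ,   1.        ]]), 'rvec': array([-1.89920538,  2.20894452,  0.35646711]), 'tvec': array([-0.13759318,  0.48875353,  0.52125166])}
```

View pics/w1.png

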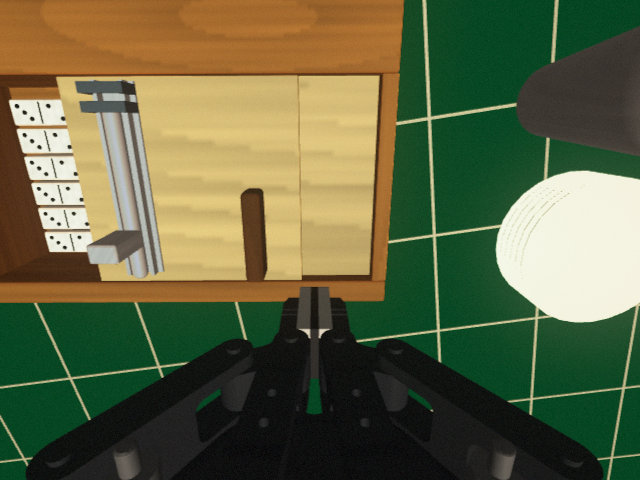

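The wrist view shows the cleat at (255,235), the knob top at (105,250), the near −y cabinet corner at (384,299) and the shut fingers at (314,300). I'll check the cabinet frame against these points.

Run:
```python
from h import *
c=dict(np.load('w1.npz'))
for n,uv,z in [('near-y corner (-.12,-.2)',(384,300),.085),('near edge left',(40,302),.085),('right edge top (y-.2)',(404,10),.085),
 ('cleat top far -y',(262,190),.109),('cleat top far +y',(243,190),.109),('cleat top near +y',(246,281),.109),('knob top near+y',(90,263),.136),('knob top near -y',(122,260),.136),('knob far+y',(88,245),.136),('panel/door seam',(300,180),.085),('far rail inner',(200,75),.085)]:
    p=plane(None,uv,z,c); print(n,local(p).round(4),p[:2].round(4))
```

```text
near-y corner (-.12,-.2) [-0.1154 -0.2006  0.085 ] [ 0.451  -0.2685]
near edge left [-0.1172  0.0956  0.085 ] [0.4934 0.0247]
right edge top (y-.2) [ 0.0989 -0.1999  0.085 ] [ 0.663  -0.2998]
cleat top far -y [-0.0159 -0.1043  0.109 ] [ 0.5637 -0.1881]
cleat top far +y [-0.0159 -0.091   0.109 ] [ 0.5657 -0.175 ]
cleat top near +y [-0.0858 -0.0886  0.109 ] [ 0.497  -0.1622]
knob top near+y [-0.0596  0.0079  0.136 ] [ 0.5372 -0.0707]
knob top near -y [-0.0575 -0.0137  0.136 ] [ 0.5361 -0.0923]
knob far+y [-0.047   0.0065  0.136 ] [ 0.5495 -0.0739]
panel/door seam [-0.0126 -0.1299  0.085 ] [ 0.5632 -0.2139]
far rail inner [ 0.0602 -0.0614  0.085 ] [ 0.6454 -0.1571]
```

```bash
python3 - <<'E'
import numpy as np
a=np.radians(-8.8);c,s=np.cos(a),np.sin(a)
np.savez('cab.npz',R=np.array([[c,-s],[s,c]]),t=np.array([.598,-.0879]))
E
python3 -c "
from h import *
cmd(-.055,-.14,.094)"
```

```text
turn [ 0.     -0.0004  0.0023] shift [-0.0035 -0.0035  0.1422] at local [-0.0576 -0.1426  0.2006]
```

Emit:
drive_tool --deltas "0 0 0.002 -0.003 -0.0035 0.05 1; 0 0 0.002 -0.003 -0.0035 0.1 1; 0 0 0.002 -0.003 -0.0035 0.13 1; 0 0 0.002 -0.003 -0.0035 0.142 1; 0 0 0.002 -0.003 -0.0035 0.142 1; 0 0 0.002 -0.003 -0.0035 0.142 1"

```text
clock: 1.98
position: [0.523, -0.2177, 0.0949]
tool_rot: [-0.651, 0.759, -0.0, 0.0]
wrist_force: [0.1, -0.7, -0.4]
opening: -0.0
```

Run:
```python
from h import *
cmd(-.055,-.14,.094); print(state()['wrist_force'])
im=eyes.snapshot("side"); cv2.imwrite("pics/d1.png",cv2.resize(im[150:290,250:430,::-1],None,fx=4,fy=4))
```

```text
turn [-0.001  -0.0005  0.0016] shift [0.0003 0.001  0.0011] at local [-0.0542 -0.1398  0.0949]
[ 0.05090705 -0.70701876 -0.42898416]
```

View pics/d1.png

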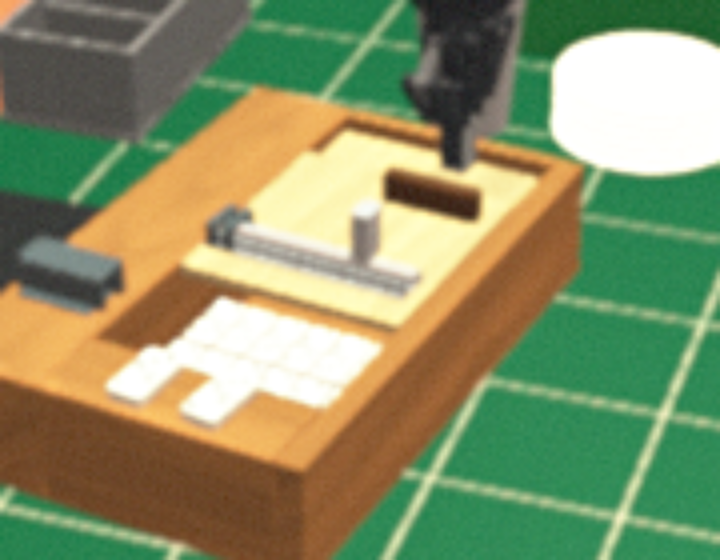

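Emit:
drive_tool --deltas "0 0 0.002 -0.01 0 0.001 1; 0 0 0.002 -0.02 0 0.001 1; 0 0 0.002 -0.03 0 0.001 1; 0 0 0.002 -0.04 0 0.001 1; 0 0 0.002 -0.052 0 0.001 1; 0 0 0.002 -0.064 0 0.001 1; 0 0 0.002 -0.076 0 0.001 1; 0 0 0.002 -0.088 0 0.001 1; 0 0 0.002 -0.1 0 0.001 1; 0 0 0.002 -0.112 0 0.001 1; 0 0 0.002 -0.124 0 0.001 1; 0 0 0.002 -0.13 0 0.001 1"

```text
clock: 3.03
position: [0.5375, -0.1188, 0.0931]
tool_rot: [-0.651, 0.759, 0.0, 0.0]
wrist_force: [0.6, -3.0, 1.4]
opening: -0.0002
```

Emit:
drive_tool --deltas "0 0 0 0 0 0 1; 0 0 0 0 0 0 1"

```text
clock: 3.2
position: [0.5365, -0.1188, 0.0922]
tool_rot: [-0.651, 0.759, 0.002, -0.0]
wrist_force: [-0.2, 0.0, -1.1]
opening: -0.0
```

Run:
```python
from h import *
cmd(-.055,-.02,.094); print(state()['wrist_force'])
c=eyes.get_calibration("wrist"); np.savez('w2.npz',**c)
im=eyes.snapshot("wrist"); cv2.imwrite("pics/w2.png",im[:,:,::-1])
```

```text
turn [0.0039 0.0028 0.0016] shift [-0.0266 -0.0014 -0.0023] at local [-0.056  -0.0399  0.0922]
[-0.16584614  0.04172912 -1.09403857]
```

View pics/w2.png

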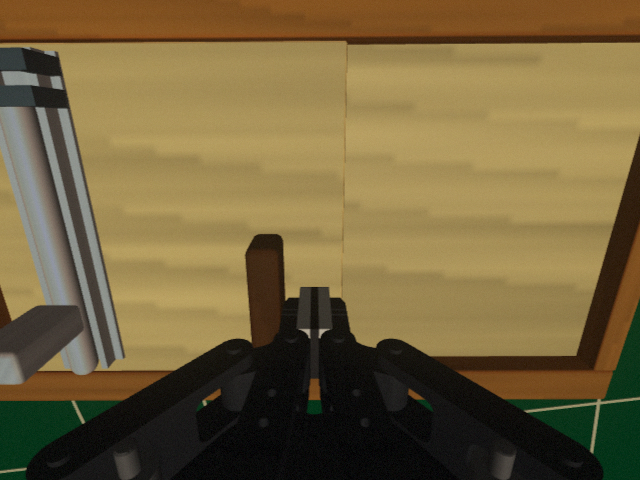

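The wrist view shows the fingers at (314,300) close behind the cleat at (265,290), and the door's seam at (345,150).

Run:
```python
from h import *
c=dict(np.load('w2.npz'))
for n,uv,z in [('seam',(345,150),.085),('seam',(343,250),.085),('cleat far -y',(283,238),.109),('cleat far +y',(247,240),.109),('outer corner',(608,399),.085)]: print(n,local(plane(None,uv,z,c)).round(4))
```

```text
seam [ 0.0157 -0.0513  0.085 ]
seam [-0.03   -0.0518  0.085 ]
cleat far -y [-0.0161 -0.0261  0.109 ]
cleat far +y [-0.0169 -0.012   0.109 ]
outer corner [-0.1173 -0.2006  0.085 ]
```

Emit:
drive_tool --deltas "0 0 0 -0.006 0 -0.001 1; 0 0 0 -0.012 0 -0.002 1; 0 0 0 -0.018 0 -0.002 1; 0 0 0 -0.022 0 -0.002 1; 0 0 0 -0.024 0 -0.002 1; 0 0 0 -0.026 0 -0.002 1; 0 0 0 -0.026 0 -0.002 1"

```text
clock: 3.83
position: [0.5403, -0.1006, 0.0947]
tool_rot: [-0.651, 0.759, 0.0, 0.0]
wrist_force: [-0.1, -1.0, -1.0]
opening: 0.0004
```

Emit:
drive_tool --deltas "0 0 0 -0.001 0 0 1; 0 0 0 -0.002 0 0 1; 0 0 0 -0.002 0 0 1"

```text
clock: 4.08
position: [0.5407, -0.0995, 0.0949]
tool_rot: [-0.651, 0.759, 0.0, 0.0]
wrist_force: [-0.9, -1.7, -1.6]
opening: 0.0002
```

Emit:
drive_tool --deltas "0 0 0 -0.001 0 0 1; 0 0 0 -0.002 0 0 1; 0 0 0 -0.002 0 0 1"

```text
clock: 4.33
position: [0.5409, -0.098, 0.0949]
tool_rot: [-0.651, 0.759, 0.0, 0.0]
wrist_force: [-1.0, -2.0, -0.9]
opening: 0.0
```

Emit:
drive_tool --deltas "0 0 0 -0.001 0 0 1; 0 0 0 -0.002 0 0 1; 0 0 0 -0.002 0 0 1"

```text
clock: 4.58
position: [0.541, -0.0975, 0.0949]
tool_rot: [-0.651, 0.759, -0.001, -0.001]
wrist_force: [-2.0, -6.3, -0.8]
opening: -0.0001
```

Emit:
drive_tool --deltas "0 0 0 -0.001 0 0 1; 0 0 0 -0.002 0 0 1; 0 0 0 -0.002 0 0 1"

```text
clock: 4.83
position: [0.541, -0.0974, 0.095]
tool_rot: [-0.652, 0.758, -0.002, -0.002]
wrist_force: [-3.5, -9.7, -1.4]
opening: 0.0
```

Emit:
drive_tool --deltas "0 0 0 -0.001 0 0 1; 0 0 0 -0.002 0 0 1; 0 0 0 -0.002 0 0 1"

```text
clock: 5.08
position: [0.5411, -0.0973, 0.095]
tool_rot: [-0.652, 0.758, -0.003, -0.003]
wrist_force: [-5.0, -14.4, -2.2]
opening: -0.0003
```

Run:
```python
from h import *
cmd(-.055,-.02,.094); print(state()['wrist_force'])
c=eyes.get_calibration("wrist"); np.savez('w3.npz',**c)
im=eyes.snapshot("wrist"); cv2.imwrite("pics/w3.png",im[:,:,::-1])
im=eyes.snapshot("side"); cv2.imwrite("pics/d3.png",cv2.resize(im[165:295,225:405,::-1],None,fx=4,fy=4))
```

```text
turn [ 0.0003 -0.0104  0.004 ] shift [0.0026 0.0003 0.0014] at local [-0.0548 -0.018   0.095 ]
[ -5.02595543 -14.42706905  -2.15058962]
```

View pics/w3.png

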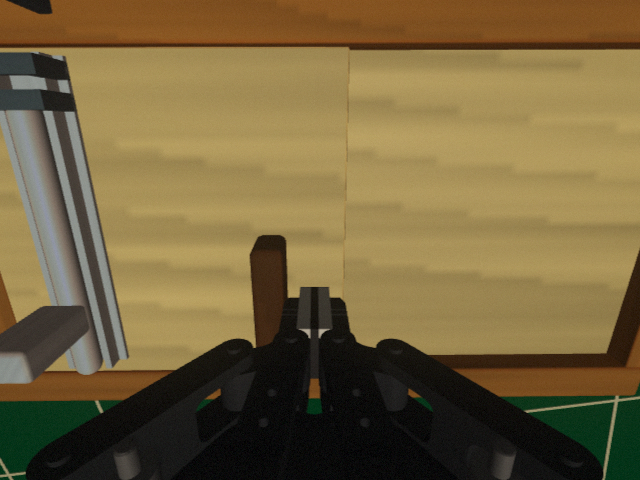

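View pics/d3.png

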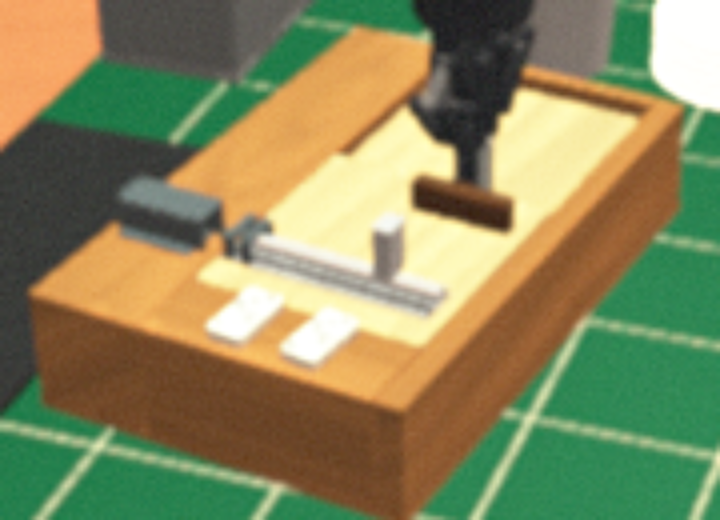

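The side view shows the door flush against the end deck, with the bolt lined up with the keeper and the dominoes still in place. I'll back off the cleat now.

Emit:
drive_tool --deltas "0 0 0 0.01 0 0 1; 0 0 0 0.016 0 0 1; 0 0 0 0.02 0 0 1; 0 0 0 0.02 0 -0.05 1; 0 0 0 0.02 0 -0.1 1; 0 0 0 0.02 0 -0.133 1; 0 0 0 0.02 0 -0.133 1; 0 0 0 0.02 0 -0.133 1"

```text
clock: 5.85
position: [0.5408, -0.1084, 0.1972]
tool_rot: [-0.651, 0.759, -0.002, 0.002]
wrist_force: [-0.7, -0.5, 0.0]
opening: -0.0
```

Run:
```python
from h import *
cmd(-.095,.1,.19); print(state()['wrist_force'])
```

```text
turn [-0.007  -0.0001  0.0015] shift [-0.172   0.0554  0.0093] at local [-0.0534 -0.029   0.1972]
[-0.71871491 -0.54631376  0.00215005]
```

Emit:
drive_tool --deltas "0 0 0.001 -0.04 0.014 0 1; 0 0 0.001 -0.09 0.03 0.004 1; 0 0 0.001 -0.135 0.045 0.009 1; 0 0 0.001 -0.172 0.055 0.009 1; 0 0 0.001 -0.172 0.055 0.009 1; 0 0 0.001 -0.172 0.055 0.009 1; 0 0 0.001 -0.172 0.055 0.009 1"

```text
clock: 6.43
position: [0.5177, 0.0253, 0.1866]
tool_rot: [-0.651, 0.759, 0.001, -0.001]
wrist_force: [0.4, 0.5, -0.1]
opening: 0.0001
```

Run:
```python
from h import *
cmd(-.095,.1,.112); print(state()['wrist_force'])
c=eyes.get_calibration("wrist"); np.savez('w4.npz',**c)
im=eyes.snapshot("wrist"); cv2.imwrite("pics/w4.png",im[:,:,::-1])
```

```text
turn [ 0.0024 -0.0001  0.0008] shift [-0.0005 -0.0025  0.0995] at local [-0.0967  0.0996  0.1866]
[ 0.40001325  0.47632197 -0.06247179]
```

View pics/w4.png

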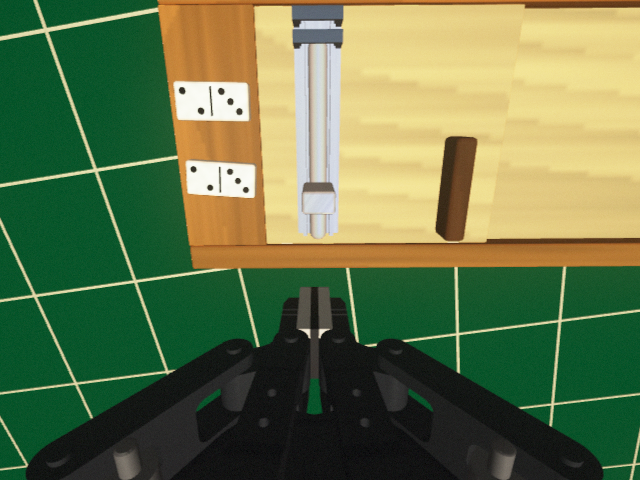

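The wrist view shows the knob top at (319,203), lined up with the fingers at (314,300). The door meets the deck at about column 260 with no gap, and the cleat is at (457,188).

Run:
```python
from h import *
c=dict(np.load('w4.npz'))
for n,uv,z in [('knob near+y',(302,214),.136),('knob near-y',(335,214),.136),('knob far',(319,191),.136),('deck seam',(262,200),.085),('deck corner',(193,268),.085),('tool tip px',(314,290),state()['position'][2])]: print(n,local(plane(None,uv,z,c)).round(4))
```

```text
knob near+y [-0.0644  0.1086  0.136 ]
knob near-y [-0.0644  0.0892  0.136 ]
knob far [-0.0508  0.0987  0.136 ]
deck seam [-0.0669  0.1398  0.085 ]
deck corner [-0.1214  0.1967  0.085 ]
tool tip px [-0.0878  0.1014  0.187 ]
```

Emit:
drive_tool --deltas "0 0 0 0 0 0.04 1; 0 0 0 0 0 0.08 1; 0 0 0 0 0 0.097 1; 0 0 0 0 0 0.097 1; 0 0 0 0 0 0.097 1; 0 0 0 0 0 0.097 1"

```text
clock: 6.98
position: [0.5193, 0.0244, 0.1163]
tool_rot: [-0.65, 0.76, -0.001, 0.001]
wrist_force: [0.1, 0.4, -0.1]
opening: -0.0001
```

Emit:
drive_tool --deltas "0 0 0 0 -0.007 0 1; 0 0 0 0 -0.014 0 1; 0 0 0 0 -0.021 0 1; 0 0 0 0 -0.028 0 1; 0 0 0 0 -0.035 0 1; 0 0 0 0 -0.042 0 1; 0 0 0 0 -0.049 0 1; 0 0 0 0 -0.056 0 1; 0 0 0 0 -0.063 0 1; 0 0 0 0 -0.07 0 1; 0 0 0 0 -0.074 0 1; 0 0 0 0 -0.076 0 1"

```text
clock: 7.98
position: [0.5749, 0.0167, 0.1149]
tool_rot: [-0.651, 0.759, 0.0, 0.0]
wrist_force: [-3.6, 2.0, 1.9]
opening: 0.0
```

Emit:
drive_tool --deltas "0 0 0 0 0 0 1; 0 0 0 0 0 0 1"

```text
clock: 8.15
position: [0.5749, 0.0163, 0.115]
tool_rot: [-0.651, 0.759, -0.001, 0.0]
wrist_force: [-0.0, 1.0, 0.2]
opening: 0.0001
```

Run:
```python
from h import *
cmd(-.03,.1,.114); print(state()['wrist_force'])
c=eyes.get_calibration("wrist"); np.savez('w5.npz',**c)
im=eyes.snapshot("wrist"); cv2.imwrite("pics/w5.png",im[:,:,::-1])
im=eyes.snapshot("side"); cv2.imwrite("pics/d5.png",cv2.resize(im[165:295,225:405,::-1],None,fx=4,fy=4))
```

```text
turn [-0.0019 -0.0006  0.0003] shift [-0.0007 -0.0116  0.0013] at local [-0.0387  0.0995  0.115 ]
[-0.02602689  1.01290517  0.15784248]
```

View pics/w5.png

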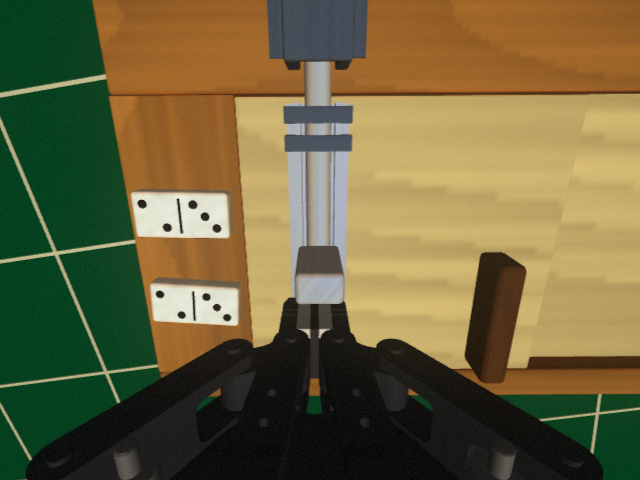

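View pics/d5.png

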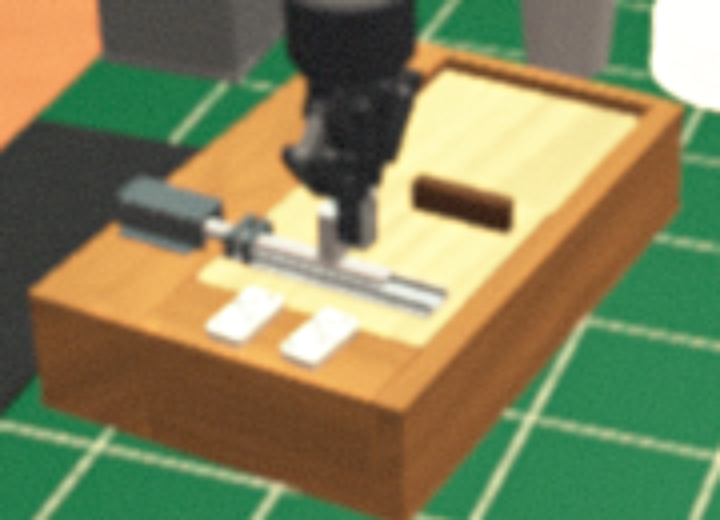

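The wrist view shows the bolt rod going into the keeper mouth at about (318,62), with the knob at (319,275). The side view shows the same and the dominoes undisturbed. Next I'll work out how deep the tip is.

Run:
```python
from h import *
c=dict(np.load('w5.npz'))
for n,uv,z in [('knob near',(320,302),.136),('knob far',(320,274),.136),('keeper mouth top edge',(318,59),.109)]: print(n,local(plane(None,uv,z,c)).round(4))
```

```text
knob near [-0.0245  0.0988  0.136 ]
knob far [-0.0123  0.0989  0.136 ]
keeper mouth top edge [0.0677 0.0998 0.109 ]
```

Emit:
drive_tool --deltas "0 0 0 0 -0.003 0 1; 0 0 0 0 -0.006 0 1; 0 0 0 0 -0.009 0 1; 0 0 0 0 -0.011 0 1; 0 0 0 0 -0.011 0 1"

```text
clock: 8.67
position: [0.5829, 0.0151, 0.1151]
tool_rot: [-0.651, 0.759, -0.0, -0.0]
wrist_force: [-1.6, -0.7, 2.0]
opening: 0.0003
```

Emit:
drive_tool --deltas "0 0 0 0 -0.001 0 1; 0 0 0 0 -0.002 0 1; 0 0 0 0 -0.002 0 1"

```text
clock: 8.92
position: [0.5842, 0.0149, 0.1151]
tool_rot: [-0.651, 0.759, -0.0, -0.0]
wrist_force: [-2.6, -1.0, 0.7]
opening: 0.0002
```

Emit:
drive_tool --deltas "0 0 0 0 -0.001 0 1; 0 0 0 0 -0.002 0 1; 0 0 0 0 -0.002 0 1"

```text
clock: 9.17
position: [0.5857, 0.0148, 0.115]
tool_rot: [-0.651, 0.759, -0.0, -0.0]
wrist_force: [-3.6, -1.6, 0.6]
opening: -0.0001
```

Emit:
drive_tool --deltas "0 0 0 0 -0.001 0 1; 0 0 0 0 -0.002 0 1; 0 0 0 0 -0.002 0 1"

```text
clock: 9.42
position: [0.5872, 0.0146, 0.115]
tool_rot: [-0.651, 0.759, -0.0, -0.0]
wrist_force: [-3.1, -1.3, 0.6]
opening: -0.0
```

Emit:
drive_tool --deltas "0 0 0 0 -0.001 0 1; 0 0 0 0 -0.002 0 1; 0 0 0 0 -0.002 0 1"

```text
clock: 9.67
position: [0.5887, 0.0144, 0.115]
tool_rot: [-0.651, 0.759, -0.0, 0.0]
wrist_force: [-2.8, -1.0, 0.4]
opening: 0.0002
```

Emit:
drive_tool --deltas "0 0 0 0 -0.001 0 1; 0 0 0 0 -0.002 0 1; 0 0 0 0 -0.002 0 1"

```text
clock: 9.92
position: [0.5902, 0.0142, 0.115]
tool_rot: [-0.651, 0.759, -0.0, 0.0]
wrist_force: [-2.2, -1.0, 0.9]
opening: 0.0002
```

Emit:
drive_tool --deltas "0 0 0 0 -0.001 0 1; 0 0 0 0 -0.002 0 1; 0 0 0 0 -0.002 0 1"

```text
clock: 10.17
position: [0.5916, 0.014, 0.115]
tool_rot: [-0.651, 0.759, -0.0, 0.0]
wrist_force: [-1.9, -2.2, 1.1]
opening: 0.0
```

Emit:
drive_tool --deltas "0 0 0 0 -0.001 0 1; 0 0 0 0 -0.002 0 1; 0 0 0 0 -0.002 0 1"

```text
clock: 10.42
position: [0.5931, 0.0138, 0.115]
tool_rot: [-0.651, 0.759, -0.0, 0.0]
wrist_force: [-2.9, -1.0, -0.2]
opening: -0.0001
```

Emit:
drive_tool --deltas "0 0 0 0 -0.001 0 1; 0 0 0 0 -0.002 0 1; 0 0 0 0 -0.002 0 1"

```text
clock: 10.67
position: [0.5946, 0.0135, 0.115]
tool_rot: [-0.651, 0.759, -0.0, 0.0]
wrist_force: [-3.5, -0.4, -0.1]
opening: -0.0
```

Emit:
drive_tool --deltas "0 0 0 0 -0.001 0 1; 0 0 0 0 -0.002 0 1; 0 0 0 0 -0.002 0 1"

```text
clock: 10.92
position: [0.5961, 0.0133, 0.115]
tool_rot: [-0.651, 0.759, -0.0, 0.0]
wrist_force: [-2.9, -0.9, 0.9]
opening: 0.0003
```

Emit:
drive_tool --deltas "0 0 0 0 -0.001 0 1; 0 0 0 0 -0.002 0 1; 0 0 0 0 -0.002 0 1"

```text
clock: 11.17
position: [0.5976, 0.0131, 0.115]
tool_rot: [-0.651, 0.759, -0.0, 0.0]
wrist_force: [-3.2, -0.8, -0.0]
opening: -0.0002
```

Emit:
drive_tool --deltas "0 0 0 0 -0.001 0 1; 0 0 0 0 -0.002 0 1; 0 0 0 0 -0.002 0 1"

```text
clock: 11.42
position: [0.5991, 0.0128, 0.115]
tool_rot: [-0.651, 0.759, -0.0, 0.0]
wrist_force: [-3.2, -0.3, -0.1]
opening: 0.0001
```

Emit:
drive_tool --deltas "0 0 0 0 -0.001 0 1; 0 0 0 0 -0.002 0 1; 0 0 0 0 -0.002 0 1"

```text
clock: 11.67
position: [0.6005, 0.0126, 0.115]
tool_rot: [-0.651, 0.759, 0.0, 0.0]
wrist_force: [-2.6, -0.5, -0.4]
opening: 0.0
```

Emit:
drive_tool --deltas "0 0 0 0 -0.001 0 1; 0 0 0 0 -0.002 0 1; 0 0 0 0 -0.002 0 1"

```text
clock: 11.92
position: [0.602, 0.0124, 0.115]
tool_rot: [-0.651, 0.759, 0.0, 0.0]
wrist_force: [-3.3, -1.0, -0.2]
opening: -0.0004
```

Emit:
drive_tool --deltas "0 0 0 0 -0.001 0 1; 0 0 0 0 -0.002 0 1; 0 0 0 0 -0.002 0 1"

```text
clock: 12.17
position: [0.6035, 0.0122, 0.1151]
tool_rot: [-0.651, 0.759, -0.0, 0.0]
wrist_force: [-2.7, -0.8, -2.0]
opening: 0.0003
```

Emit:
drive_tool --deltas "0 0 0 0 -0.001 0 1; 0 0 0 0 -0.002 0 1; 0 0 0 0 -0.002 0 1"

```text
clock: 12.42
position: [0.605, 0.012, 0.1151]
tool_rot: [-0.651, 0.759, -0.0, 0.0]
wrist_force: [-2.6, 0.3, -0.1]
opening: 0.0001
```

Emit:
drive_tool --deltas "0 0 0 0 -0.001 0 1; 0 0 0 0 -0.002 0 1; 0 0 0 0 -0.002 0 1"

```text
clock: 12.67
position: [0.6065, 0.0117, 0.115]
tool_rot: [-0.651, 0.759, -0.0, 0.0]
wrist_force: [-2.4, 0.2, -0.0]
opening: -0.0001
```

Emit:
drive_tool --deltas "0 0 0 0 -0.001 0 1; 0 0 0 0 -0.002 0 1; 0 0 0 0 -0.002 0 1"

```text
clock: 12.92
position: [0.608, 0.0115, 0.115]
tool_rot: [-0.651, 0.759, 0.0, 0.0]
wrist_force: [-2.6, 0.9, -0.4]
opening: -0.0002
```

Emit:
drive_tool --deltas "0 0 0 0 -0.001 0 1; 0 0 0 0 -0.002 0 1; 0 0 0 0 -0.002 0 1"

```text
clock: 13.17
position: [0.6094, 0.0113, 0.115]
tool_rot: [-0.651, 0.759, 0.0, 0.0]
wrist_force: [-2.9, 0.7, -1.0]
opening: -0.0001
```

Emit:
drive_tool --deltas "0 0 0 0 -0.001 0 1; 0 0 0 0 -0.002 0 1; 0 0 0 0 -0.002 0 1"

```text
clock: 13.42
position: [0.6102, 0.0112, 0.1151]
tool_rot: [-0.651, 0.759, 0.001, -0.001]
wrist_force: [-5.2, 0.9, 1.1]
opening: 0.0003
```

Contact: the arm moved only 0.8 mm for a 1.5 mm command, and the force went up. I'll use smaller steps from here.

Emit:
drive_tool --deltas "0 0 0 0 -0.001 0 1; 0 0 0 0 -0.001 0 1; 0 0 0 0 -0.001 0 1"

```text
clock: 13.67
position: [0.6105, 0.0111, 0.115]
tool_rot: [-0.651, 0.759, 0.001, -0.001]
wrist_force: [-7.6, 1.4, 2.4]
opening: -0.0004
```

Emit:
drive_tool --deltas "0 0 0 0 -0.001 0 1; 0 0 0 0 -0.001 0 1; 0 0 0 0 -0.001 0 1"

```text
clock: 13.92
position: [0.6108, 0.0111, 0.1151]
tool_rot: [-0.651, 0.759, 0.002, -0.002]
wrist_force: [-8.7, 1.8, 3.0]
opening: -0.0004
```

Emit:
drive_tool --deltas "0 0 0 0 -0.001 0 1; 0 0 0 0 -0.001 0 1; 0 0 0 0 -0.001 0 1"

```text
clock: 14.17
position: [0.6111, 0.011, 0.1151]
tool_rot: [-0.651, 0.759, 0.002, -0.002]
wrist_force: [-9.9, 1.1, 4.7]
opening: 0.0001
```

Emit:
drive_tool --deltas "0 0 0 0 -0.001 0 1; 0 0 0 0 -0.002 0 1; 0 0 0 0 -0.002 0 1"

```text
clock: 14.42
position: [0.6116, 0.011, 0.1151]
tool_rot: [-0.651, 0.759, 0.003, -0.003]
wrist_force: [-13.0, 1.4, 6.1]
opening: 0.0004
```

Emit:
drive_tool --deltas "0 0 0 0 -0.001 0 1; 0 0 0 0 -0.001 0 1; 0 0 0 0 -0.001 0 1"

```text
clock: 14.67
position: [0.6119, 0.0109, 0.1151]
tool_rot: [-0.651, 0.759, 0.004, -0.004]
wrist_force: [-13.9, 0.6, 7.1]
opening: 0.0003
```

Emit:
drive_tool --deltas "0 0 0 0 0 0 1; 0 0 0 0 0 0 1; 0 0 0 0 0 0 1; 0 0 0 0 0 0 1"

```text
clock: 15.0
position: [0.6119, 0.0109, 0.1151]
tool_rot: [-0.651, 0.759, 0.004, -0.003]
wrist_force: [-13.0, 1.3, 6.8]
opening: 0.0004
```

Emit:
drive_tool --deltas "0 0 0 0 -0.001 0 1; 0 0 0 0 -0.001 0 1; 0 0 0 0 -0.001 0 1; 0 0 0 0 -0.001 0 1; 0 0 0 0 -0.001 0 1; 0 0 0 0 -0.001 0 1; 0 0 0 0 -0.001 0 1; 0 0 0 0 -0.001 0 1; 0 0 0 0 -0.001 0 1; 0 0 0 0 -0.001 0 1; 0 0 0 0 -0.001 0 1; 0 0 0 0 -0.001 0 1"

```text
clock: 16.0
position: [0.6122, 0.0109, 0.1151]
tool_rot: [-0.651, 0.759, 0.004, -0.004]
wrist_force: [-15.5, 2.4, 8.5]
opening: 0.0003
```

That is about 15.7 N along the bolt, so about 12.5 N on the buffer after the drag, held for 1 s. I'll back off straight and then lift.

Emit:
drive_tool --deltas "0 0 0 0 0.003 0 1; 0 0 0 0 0.006 0 1; 0 0 0 0 0.009 0 1; 0 0 0 0 0.014 0 1; 0 0 0 0 0.02 0 1; 0 0 0 0 0.026 0 1; 0 0 0 0 0.026 -0.05 1; 0 0 0 0 0.026 -0.1 1; 0 0 0 0 0.026 -0.15 1; 0 0 0 0 0.026 -0.15 1; 0 0 0 0 0.026 -0.15 1"

```text
clock: 16.92
position: [0.5988, 0.0129, 0.232]
tool_rot: [-0.651, 0.759, -0.003, 0.003]
wrist_force: [0.1, 0.8, -0.6]
opening: -0.0001
```

Run:
```python
from h import *
print(local(state()['position']),state()['wrist_force'])
c=eyes.get_calibration("wrist"); np.savez('w6.npz',**c)
im=eyes.snapshot("wrist"); cv2.imwrite("pics/w6.png",im[:,:,::-1])
im=eyes.snapshot("side"); cv2.imwrite("pics/d6.png",im[:,:,::-1])
```

```text
[-0.01462223  0.099707    0.23199391] [ 0.0745294   0.83948236 -0.58849959]
```

View pics/w6.png

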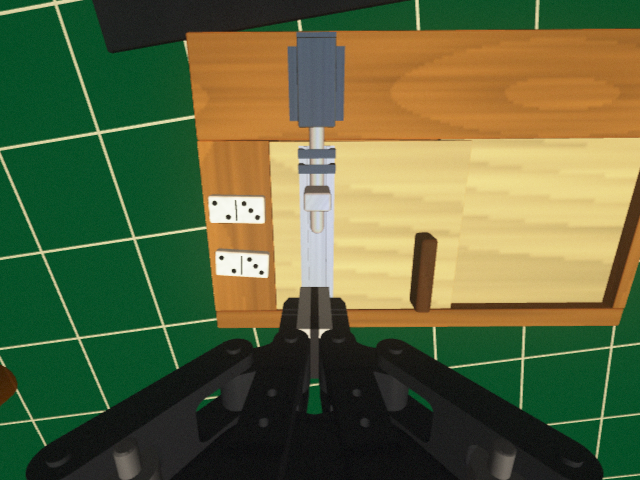

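View pics/d6.png

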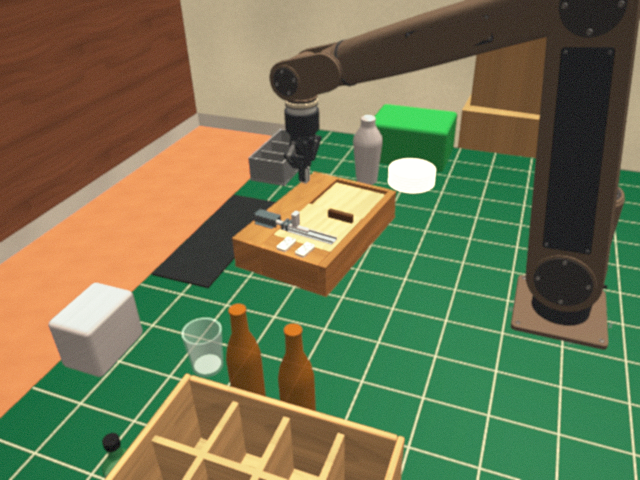

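The wrist view shows the door shut (seam at column 272), the bolt in the keeper with the knob top at (317,200), and both dominoes in place. The side view shows every bystander where it was. I'll check the numbers, then hand in.

Run:
```python
from h import *
c=dict(np.load('w6.npz'))
for n,uv,z in [('knob near',(317,210),.136),('knob far',(317,192),.136),('mouth top',(317,126),.109),('deck seam',(271,200),.085),('cleat -y far top',(437,236),.109),('cleat +y',(417,236),.109)]: print(n,local(plane(None,uv,z,c)).round(4))
workorder.job_done(); print(state()['clock'])
```

```text
knob near [0.01   0.0995 0.136 ]
knob far [0.0231 0.0995 0.136 ]
mouth top [0.0681 0.0995 0.109 ]
deck seam [0.007  0.1393 0.085 ]
cleat -y far top [-1.82e-02 -1.00e-04  1.09e-01]
cleat +y [-0.0182  0.0164  0.109 ]
the job is handed in; nothing more can be done
the job is handed in; nothing more can be done
```

The door is shut and the bolt is home against the buffer; I handed the job in at about 17 s on the robot's clock.

- **Door:** I pushed the cleat with shut fingers until the door hit its hard stop. The force climbed to about 15 N with no further travel. The last view shows no gap at the deck, and I measured the cleat's centre at y about 8 mm, against the stated 5 mm. That is within a few mm of pixel error.
- **Bolt:** I fed it in 1.5 mm steps at about 3 N of drag and felt the buffer roughly 42 mm behind the mouth. I then leaned on it at about 15.7 N along the bolt, which is roughly 12.5 N on the buffer after drag. That lasted about 1 s, and I saw no reading above this one.
- **After letting go:** I backed straight off and lifted clear, with the wrist force back to about 0–1 N. The knob's centre measured x about 16.5 mm, which puts the tip about 42–43 mm past the measured mouth edge. By the arm's own position the knob was near 20 mm while pressed. I put the difference down to measuring error plus some spring-back of the rubber, but I did not separate the two.
- **Bystanders:** the bottles, shaker, saucers, tumbler and dominoes looked unmoved in the last pictures. I judged this by eye and did not measure it.

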